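# Clamp the swing arm's parking block onto the dock cheek

## Task

The cast-plaster block that the charging arm parks on has come off: stand it upright with its broad plain side against the inner face of the low black cheek panel with the brown top edge, in line with the clamp's jaws (its groove on top, running along the panel), and let go of it. Then pump the bar clamp's trigger against its handle, letting it spring back between squeezes, until the head jaw has closed on the block and pinches it firmly against the panel, and finish while still holding the trigger squeezed, gently enough never to crush the brittle plaster. Close the jaw with the trigger alone, and leave the swing arm and the other things on the shelf where they are.

Things in the scene. Friction and masses are not known exactly. Their poses are not given: they have to be found in the camera images.
- rest_block: loose off-white cast-plaster parking block, 40 long (its x) x 28 thick (y) x 60 mm high (z), about 120 g, same both ways round. A groove 16 wide, 12 mm deep runs along x in its top; below it is solid. Starts standing upright, left of the clamp. Origin: centre of its underside. Gripped from above at its two ends (40 mm apart) both broad sides stay free. A jaw force over 60 N crushes it.
- cheek: the dock's cheek: fixed upright black laminate panel with a brown wooden top edge, 240 long (its x) x 18 thick (y) x 44 mm high. Origin: centre of its underside. Its inner face, for the block, is at y = +9 mm; the clamp's body jaw rests on the other face. Its place and angle vary; the clamp always sits at the same place on it, with parallel axes.
- jaw_line (a point): point at shelf height on the cheek's inner face, in the middle of the jaws: the block's origin belongs 14 mm from it along its y. Axes: x along the cheek away from the bar and handle, y square out of the cheek towards the head jaw, z up.
- clamp: one-hand ratchet bar clamp lying on its side in a fixed plywood saddle; its body cannot move; under 50 mm high. Origin: on the shelf under the bar, which runs along y at x = 0 (20 mm wide, 22 mm up) with its tail to -y. Jaws reach to x = 92 mm. Handle from x = -15 to -120 mm, 7 to 37 mm above the shelf, rear face at y = -85 mm; the trigger is beside it on its +y side.
- grip_point (a point): squeeze here, along y, fingers from above, one behind the handle, one before the trigger: at x = -50 mm of the clamp, 22 mm up, midway from handle rear to trigger front when out. These are 55 mm apart (trigger out), 40 mm (fully in). Only the trigger moves, to -y, so the middle shifts 8 mm to -y; a hand kept still there opens to 71 mm to let the trigger right out.
- trigger: trigger: grey bar 12 mm thick, 24 mm high, from x = -18 to -102 mm of the clamp. Origin on its pivot. Its spring pushes back with 4.5 N (out) to 6.5 N (in) at the grip point; drawing the bar takes 4.5 N more. With the jaw closed, a squeeze of F newtons there gives a jaw force of about 1.7 F - 21 N: 18 N gives 10 N, 25 N gives 22 N, 35 N gives 38 N.
- trigger_pivot (a joint): trigger angle: 0 out (rest), 0.175 rad fully squeezed (16 mm at the grip point). A full squeeze draws the bar in by one 5 mm tooth of the ratchet, provided the trigger goes nearly fully in and out each time (below 0.02, above 0.16). With the jaw closed on the block the trigger moves freely at first, then stops short at 0.09 to 0.15 rad.
- bar_slide (a joint): how far the bar is drawn in, m: 0 with the jaws widest, grows as the head jaw closes. Gap from head-jaw pad to cheek: 72 mm minus this; at 44 mm drawn in, the jaw pinches a block that stands on the cheek. Starts at 4 to 18 mm. It stays there (within about 1 mm) when the trigger goes out.
- head_jaw: the clamp's moving jaw on the bar's end, with a rubber pad 40 mm wide, 44 mm high that presses towards the cheek; to be moved by the trigger only. Its frame has the clamp's axes and its origin lies 81 mm from the pad's face towards -y, under the bar.
- jaw_face (a point): middle of the head jaw's pad face, 22 mm above the shelf
- swing_arm (a joint): angle of the brushed aluminium swing arm on the cheek's far end: 0 folded along the cheek, grows as it swings out to the handle's side; starts at 1.4 to 2.0 rad. To be left alone.
- charging_pad (a point): middle of the top of the round black charging pad (62 mm wide, 62 mm above the shelf) at the end of the 240 mm swing arm. To be left alone.
- sanding_block: plain cork sanding block, 100 x 60 x 30 mm, flat, no groove; to be left alone
- earbud_case: white earbud case, 46 x 60 x 25 mm; to be left alone
- key: copper key lying flat, 64 mm long, 5 mm thick; to be left alone
- door_stop: blue rubber door stop, wedge 110 x 42 x 27 mm; to be left alone
- coaster: round speckled stone coaster, 94 mm wide, 9 mm thick; to be left alone
- screwdriver: screwdriver with a grey handle, lying at the back right; to be left alone

How it is judged:
On the way, in this order (a step that is already met when the one before it is completed fails the run):
1. the block stands upright by the cheek's inner face in line with the jaws, and is let go (x of rest_block in the frame of jaw_line between -0.015 and 0.015 m and y of rest_block in the frame of jaw_line between 0.008 and 0.028 m and z of rest_block in the frame of jaw_line below 0.006 m and angle between rest_block's own z axis and vertical below 0.1 rad and angle between the x axis of rest_block and the x axis of cheek, either way round below 0.25 rad and contact force between the fingers and rest_block below 0.3 N), for 0.3 s.
2. the trigger is squeezed in (value of joint trigger_pivot above 0.12 rad and contact force between the fingers and trigger above 2 N), for 0.1 s.
3. the trigger springs back out (value of joint trigger_pivot below 0.05 rad), for 0.1 s.
4. the head jaw, driven by the trigger, meets the block (contact force between head_jaw and rest_block above 2 N and contact force between the fingers and trigger above 2 N), for 0.1 s.
At the end, for the whole second after the job is handed in: Fingers hold the trigger squeezed (over 6 N), off the block. The head jaw presses the block (over 4 N), the block presses the cheek (over 3 N). The block stands upright on the shelf, flush on the cheek's inner face (4 mm, 0.06 rad), its middle within 15 mm of the jaws' middle (contact force between head_jaw and rest_block above 4 N and contact force between rest_block and cheek above 3 N and contact force between the fingers and trigger above 6 N and x of rest_block in the frame of jaw_line between -0.015 and 0.015 m and y of rest_block in the frame of jaw_line between 0.008 and 0.018 m and z of rest_block in the frame of jaw_line below 0.006 m and angle between rest_block's own z axis and vertical below 0.1 rad and angle between the x axis of rest_block and the x axis of cheek, either way round below 0.06 rad and contact force between the fingers and rest_block below 0.3 N); the arm keeps its last pose, push and grip.
It fails at once if the plaster is crushed: the head jaw presses the block with more than 60 N (contact force between head_jaw and rest_block above 60 N).
It fails at once if the head jaw is pushed or pulled by the robot instead of being drawn in by the trigger (contact force between the arm and head_jaw above 12 N).
It fails at once if the head jaw is pushed by the fingers (contact force between the fingers and head_jaw above 12 N).
It fails at once if the swing arm is moved more than 30 mm at its pad (distance of charging_pad from where it was at the start of the episode above 0.03 m).
It fails at once if one of the other things on the shelf is moved more than 30 mm (distance of any of sanding_block, earbud_case, key, door_stop, coaster, screwdriver from where it was at the start of the episode above 0.03 m).
It also fails if it takes over 72 s, if anything falls off the work surface, if the arm or the gripper's body presses on something with over 40 N, if the wrist force passes 120 N, or if a joint passes its speed limit or range.

## Robot

A 7-joint arm with a two-finger parallel gripper is mounted at the origin on the work surface. World frame = base frame: x ahead of the robot, y to its left, z up, the work surface at z = 0. Lengths are in m, angles in rad, forces in N, time in s.
With the tool pointing down it reaches from about 0.425 to 1.025 m from the base axis. Payload 3.6 kg.
Tool frame: the origin (TCP) lies at the centre of the arm's flange, where the gripper is bolted on; the fingertips stand 173 mm ahead of it and the grasp point (between the pads) lies 155 mm ahead of it; z points along the fingers, y is the line along which they close (so a half turn about z gives the same grasp; the last joint's range is limited). The gripper opens to 85 mm and grips with 20 to 120 N. Pads are 22 mm wide; open, the fingers measure 114 mm over their backs; the gripper's body (76 mm by 85 mm) begins 54 mm behind the grasp point. The pads swing forward as they close: fully open they stand 13 mm farther back than shut.
Start: joints at [-1.242, 0.591, 0.048, 1.609, -0.033, 0.943, -0.034], TCP at [0.297, 0.661, 0.405] pointing down, gripper open.
Joint ranges: [-2.69, 2.69], [-0.47, 2.24], [-1.27, 1.36], [0.19, 2.51], [-1.53, 4.68], [0.08, 2.07], [-3.09, 3.09]. Speed limits (rad/s): [2.57, 2.57, 3.14, 3.14, 3.14, 3.14, 3.14].

## Interface

Orientations are given as a unit quaternion [w, x, y, z].
In Python, from station import r gives the robot as it stands.
- The arm moves only by the shell command python3 -m pendant 'ROWS' [FORCE]. ROWS is JSON, one flat list of numbers, 7 for each row, row after row: the shift along the world's x, y, z in cm, then the turn, a rotation vector about the world's x, y, z in rad, then the closure, from -1 (fully open) to 1 (shut). In form: [x, y, z, rx, ry, rz, fingers, x, y, z, rx, ry, rz, fingers, ...]. A call has 1 to 20 rows; each row shifts and turns the commanded pose from where the row before left it; what a row does not reach is not made up. A row lasts 1/10 s, in which the tool goes at most 50 mm and 8.59 degrees, less where a joint would pass 70% of its speed; a pose out of reach is approached as far as the arm can. A call with a gripper value outside its range is refused whole. The fingers move at their own pace and stop on an object; FORCE is the grip in N (left out, the last holds). Time passes only in rows, so rows that do not move let the fingers close. It gives the time, the measured TCP pose, the force, the opening and the grip force at its end, in the units of the state.
- r.sense(): the state, without advancing time (a new reading comes with each control period).
- r.camera(name): name is "scene" or "top" or "wrist"; returns a dict with "frame" (480x640x3 uint8, blue, green, red), "vfov" (degrees; the focal length in pixels is half the picture's height over the tangent of half this angle, whatever the lens; pixels are square), "cx", "cy" (the principal point, pixels), "k1" (the pictures are not rectified: a ray, as slopes to the right and down, at radius r is drawn at 1 + k1 r^2 times it, then the intrinsics apply), "position" and "attitude" of the camera in the world; the wrist camera has in their place "tool_from_camera" (4x4, takes a point from camera to tool coordinates, whose origin is the TCP and whose axes are the flange's). Camera axes: x right, y down, z forward; pixel columns grow to the right and rows downward; lengths in m; the calibration is good to about 2 mm. A picture is of the moment at which its call begins: read the wrist's pose just before it. There is no depth.
- r.job_done(): hands the job in; it is judged then, once.
The state is a dict: "time": time; "joint_pos": joint angles; "joint_velocities": joint speeds; "joint_torque": joint torques, N m; "tcp_pos": TCP position; "eef_rot": TCP orientation; "ft_force": force on the tool from outside, world axes, zero at the start; "torque": the same for the moment, N m; "gripper_width": opening from 0.0 (shut) to 1.0 (fully open); "gripper_force": force on a finger pad.
Only numpy, scipy, OpenCV 4.12 (cv2) and the standard library are available. Lean on these libraries where they do the work, as an engineer would, in place of code of your own. Each camera call takes 0.05 s, during which the arm holds its last target. There are 200 camera calls.

## Working session

There is one attempt and no reset: what is moved stays moved. The work goes in short steps, Python scripts to look and compute and a shell command to move; the robot and the scene stay as the last step left them, time stands still between calls to the robot, and variables do not carry over. Pictures are saved under pics/ and viewed, at most 11 in all, crops included, and the job is handed in when it is done.

```bash
ls; mkdir -p pics
cat > h.py <<'E'
import numpy as np, cv2
from scipy.spatial.transform import Rotation as R
from station import r
def q2R(q): return R.from_quat([q[1],q[2],q[3],q[0]]).as_matrix()
def cam(name):
    s=r.sense(); c=r.camera(name)
    if name=="wrist":
        T=np.array(c["tool_from_camera"]); Rt=q2R(s["eef_rot"])
        c["R"]=Rt@T[:3,:3]; c["p"]=np.array(s["tcp_pos"])+Rt@T[:3,3]
    else:
        a=np.array(c["attitude"]); c["R"]=q2R(a) if a.size==4 else a.reshape(3,3)
        c["p"]=np.array(c["position"])
    return c
def ray(c,u,v):
    f=240/np.tan(np.radians(c["vfov"])/2); K=np.array([[f,0,c["cx"]],[0,f,c["cy"]],[0,0,1.]])
    x=(u-c["cx"])/f; y=(v-c["cy"])/f; rd=np.hypot(x,y); t=rd
    for _ in range(30): t=rd/(1+c["k1"]*t*t)
    k=t/rd if rd>0 else 1
    return c["R"]@np.array([x*k,y*k,1.])
def onz(c,u,v,z):
    d=ray(c,u,v); return c["p"]+d*(z-c["p"][2])/d[2]
def proj(c,P):
    f=240/np.tan(np.radians(c["vfov"])/2); q=c["R"].T@(np.array(P)-c["p"]); x,y=q[:2]/q[2]; k=1+c["k1"]*(x*x+y*y)
    return np.array([c["cx"]+f*x*k,c["cy"]+f*y*k])
E
python3 - <<'E'
from h import *
for n in("top","scene"):
    c=cam(n); cv2.imwrite(f"pics/{n}0.png",c["frame"]); print(n,c["p"],c["R"].round(3).tolist(),c["vfov"],c["k1"],c["cx"],c["cy"])
print(r.sense())
E
```

```text
pics
top [ 0.51970968 -0.02661049  1.4065932 ] [[-0.01, -0.998, 0.061], [-1.0, 0.011, 0.019], [-0.02, -0.061, -0.998]] 48.44411632695104 0.004483226399252232 319.35257667545034 244.87589456884768
scene [1.12747582 0.21673051 1.01084685] [[-0.364, 0.791, -0.491], [0.931, 0.307, -0.196], [-0.005, -0.529, -0.849]] 48.03172558773367 0.036490298518858634 321.46066874179616 241.47423297357884
{'time': 0.1, 'joint_pos': array([-1.24156648,  0.59202942,  0.04828586,  1.60970202, -0.03329457,
        0.9427255 , -0.03366751]), 'joint_velocities': array([-0.00014098, -0.00193991,  0.00053093, -0.00342938,  0.00045979,
        0.00044841, -0.00275041]), 'joint_torque': array([ 4.37434937e-03, -5.49999869e+01,  1.55298114e+00, -1.98824376e+01,
        9.66160937e-03,  3.83455219e-03, -1.21033150e-05]), 'tcp_pos': array([0.29723248, 0.66083002, 0.40364995]), 'eef_rot': array([-1.62334911e-04,  2.09730446e-01,  9.77758702e-01, -1.01713551e-03]), 'ft_force': array([-0.44253051,  1.33270687,  0.08354628]), 'torque': array([-0.00890979, -0.02951287,  0.02457731]), 'gripper_force': 0.0, 'gripper_width': 0.9980570042453072}
```

View pics/top0.png

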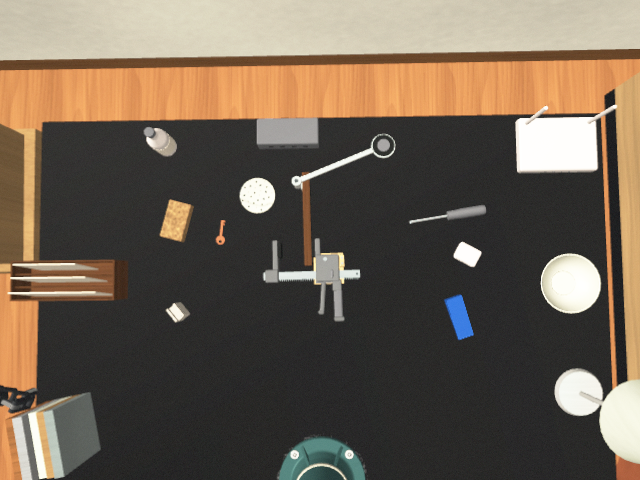

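View pics/scene0.png

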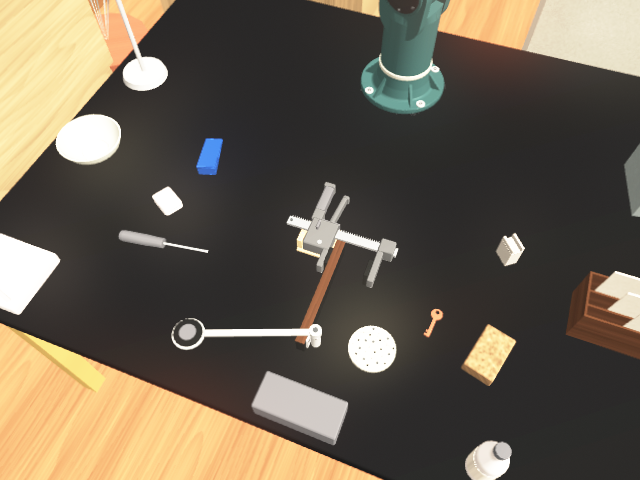

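Top view: the cheek's brown edge runs from (307,172) to (307,265), with the clamp bar at row 274, the handle at (337,300), the trigger at (323,300) and the head jaw at (275,260). The block is at (178,312). The scene view agrees, with the block at (510,249).

Run:
```python
from h import *
c=cam("top"); im=c["frame"]; hsv=cv2.cvtColor(im,cv2.COLOR_BGR2HSV)
m=cv2.inRange(hsv,(3,80,40),(18,255,200)); roi=np.zeros_like(m); roi[165:272,296:318]=255; m&=roi
ys,xs=np.nonzero(m); P=np.array([onz(c,u,v,.044)[:2] for u,v in zip(xs,ys)])
rc=cv2.minAreaRect((P*1000).astype(np.float32)); print("cheek",len(xs),rc)
mu=P.mean(0); w,V=np.linalg.eigh(np.cov((P-mu).T)); print(mu,V[:,1],np.arctan2(V[1,1],V[0,1]))
t=(P-mu)@V[:,1]; print(t.min(),t.max())
m=cv2.inRange(im[290:335,155:200],(100,100,100),(255,255,255))
m=cv2.morphologyEx(m,cv2.MORPH_CLOSE,np.ones((5,5)))
ys,xs=np.nonzero(m); Q=np.array([onz(c,u+155,v+290,.06)[:2] for u,v in zip(xs,ys)]); print("block",cv2.minAreaRect((Q*1000).astype(np.float32)))
big=cv2.resize(im[285:340,150:205],None,fx=6,fy=6,interpolation=cv2.INTER_CUBIC)
big2=cv2.resize(im[165:330,250:360],None,fx=3,fy=3,interpolation=cv2.INTER_CUBIC)
out=np.zeros((500,670,3),np.uint8); out[:330,:330]=big; out[:495,335:665]=big2; cv2.imwrite("pics/z1.png",out)
c=cam("wrist"); print(c["tool_from_camera"],c["vfov"])
```

```text
cheek 716 ((668.3717651367188, 31.76640510559082), (248.73028564453125, 23.14452362060547), 1.8569387197494507)
[0.66311358 0.03182161] [-0.99980501 -0.01974713] -3.1218442426295314
-0.12952894687041155 0.11895263243114935
block ((437.7998046875, 359.989990234375), (46.479515075683594, 42.497371673583984), 39.38034439086914)
[[ 4.43925487e-04 -9.48003645e-01 -3.18259158e-01  8.16029221e-02]
 [ 9.99999608e-01  6.64531479e-04 -5.84595750e-04  4.25898775e-04]
 [ 7.65692131e-04 -3.18258774e-01  9.48003569e-01  3.03746916e-02]
 [ 0.00000000e+00  0.00000000e+00  0.00000000e+00  1.00000000e+00]] 66.55433292616907
```

View pics/z1.png

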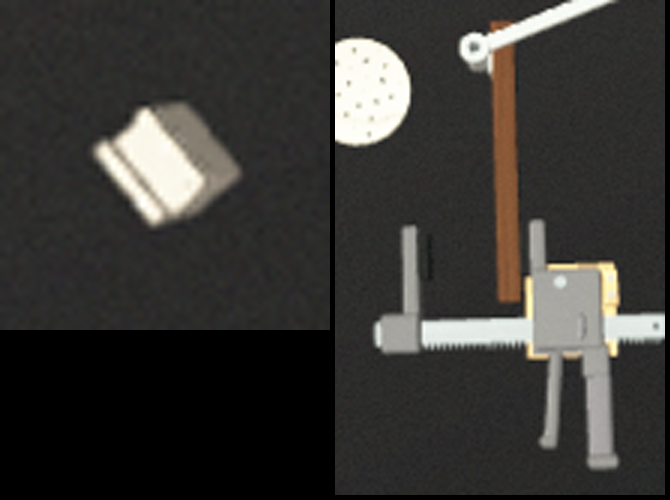

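```bash
python3 - <<'E'
from h import *
c=cam("top")
for u,v,z in [(98,150,.06),(145,108,.06),(207,183,.06),(155,225,.06)]: print(onz(c,150+u/6,285+v/6,z))
g=lambda u,v,z:onz(c,250+(u-335)/3,165+v/3,z).round(4)
print("bar L",g(376,335,.022),"R",g(665,326,.022),"handle",g(583,360,.037),g(608,360,.037),g(617,462,.037),"trig front",g(547,360,.034),g(541,445,.034),"jawtip",g(410,227,.045),"body jaw tip",g(537,220,.045))
E
python3 -m pendant '[0,-5,0,0,0,-0.1,-1, 1,-5,0,0,0,-0.1,-1, 1,-5,0,0,0,-0.1,-1, 1,-5,0,0,0,-0.1,-1, 1,-4,0,0,0,-0.1,-1, 1,-4,0,0,0,0,-1, 1,-2,0,0,0,0,-1,0,0,0,0,0,0,-1,0,0,0,0,0,0,-1]' 30
```

```text
[0.44210642 0.38692634 0.06      ]
[0.45950253 0.36718488 0.06      ]
[0.42790128 0.34079195 0.06      ]
[0.41057245 0.36262226 0.06      ]
bar L [0.5237 0.1452 0.022 ] R [ 0.5289 -0.1047  0.022 ] handle [ 0.5006 -0.0336  0.037 ] [ 0.5004 -0.0549  0.037 ] [ 0.4139 -0.0614  0.037 ] trig front [ 0.5008 -0.0028  0.034 ] [0.4286 0.0031 0.034 ] jawtip [0.6154 0.1129 0.045 ] body jaw tip [0.6202 0.0043 0.045 ]
time: 1.15
tcp_pos: [0.357, 0.3643, 0.405]
eef_rot: [-0.0, 0.446, 0.895, 0.001]
ft_force: [-0.4, 0.4, 0.1]
gripper_width: 0.999
gripper_force: 0.0
```

```bash
python3 -m pendant '[4,0,-3,0,0,0,-1,4,0,-5,0,0,0,-1,0,0,-2,0,0,0,-1,0,0,0,0,0,0,-1,0,0,0,0,0,0,-1]'
python3 - <<'E'
from h import *
c=cam("wrist"); np.savez("w1.npz",R=c["R"],p=c["p"]); cv2.imwrite("pics/w1.png",c["frame"])
im=c["frame"]; m=cv2.inRange(im,(60,70,70),(255,255,255)); m=cv2.morphologyEx(m,cv2.MORPH_CLOSE,np.ones((7,7)))
pc=proj(c,[.435,.364,.06]); print(pc)
cs,_=cv2.findContours(m,cv2.RETR_EXTERNAL,cv2.CHAIN_APPROX_NONE)
for k in cs:
    if cv2.contourArea(k)>300: print(cv2.contourArea(k),cv2.boundingRect(k),[onz(c,*p[0],.06)[:2].round(4).tolist() for p in cv2.approxPolyDP(k,4,True)] if cv2.pointPolygonTest(k,pc.tolist(),False)>0 else '')
print(r.sense()["tcp_pos"])
E
```

```text
time: 1.65
tcp_pos: [0.4273, 0.3657, 0.3154]
eef_rot: [-0.001, 0.444, 0.896, -0.0]
ft_force: [0.5, 0.3, 0.4]
gripper_width: 0.999
gripper_force: 0.0
[323.30787769 261.482921  ]
306081.0 (0, 0, 640, 480) [[0.2103, 0.3777], [0.3417, 0.055], [0.7535, 0.3697], [0.4766, 0.5803]]
[0.42744063 0.36566421 0.31628622]
```

View pics/w1.png

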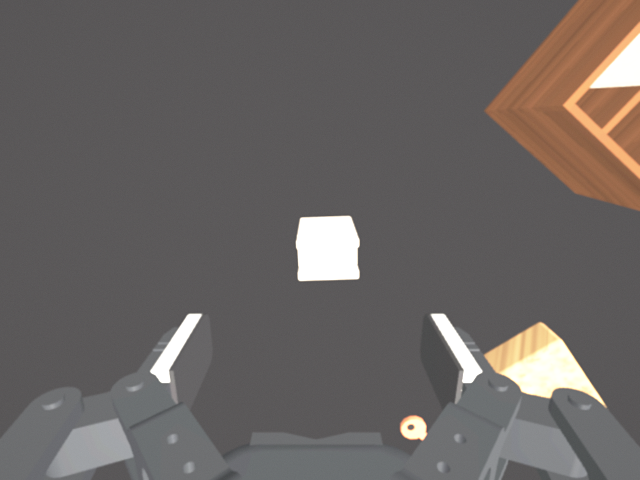

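Run:
```python
from h import *
c=cam("wrist"); im=c["frame"]; hsv=cv2.cvtColor(im,cv2.COLOR_BGR2HSV); m=cv2.inRange(hsv[190:310,270:390],(0,0,190),(180,90,255)); k=max(cv2.findContours(m,0,1)[0],key=cv2.contourArea)
print([(p[0]+[270,190]).tolist() for p in cv2.approxPolyDP(k,2,True)])
a,b=onz(c,298,280,.06),onz(c,359,278,.06); d=a-b; print(np.linalg.norm(d),np.arctan2(d[1],d[0]),onz(c,328,261.5,.06))
s=r.sense(); print(s["tcp_pos"],np.arctan2(*q2R(s["eef_rot"])[:2,1][::-1]))
for z in(0,.06): print(z,[proj(c,[.4375+dx,.366+dy,z]).round() for dx,dy in[(.0073,.0232),(.0243,.0011),(-.0243,-.0011),(-.0073,-.0232)]])
```

```text
[[349, 216], [299, 218], [295, 239], [298, 279], [357, 277], [358, 240]]
0.04108449477620938 -2.4551027966690047 [0.43814228 0.36589945 0.06      ]
[0.42758237 0.36550214 0.31681737] 0.6503061976434275
0 [array([350., 218.]), array([349., 250.]), array([300., 218.]), array([301., 250.])]
0.06 [array([358., 241.]), array([357., 280.]), array([297., 241.]), array([298., 280.])]
```

```bash
python3 -m pendant '[1,0,-3,0,0,0.02,-1,0,0,-3,0,0,0,-1,0,0,-2,0,0,0,-1,0,0,-2,0,0,0,-1,0,0,-1.5,0,0,0,-1,0,0,-0.9,0,0,0,-1,0,0,0,0,0,0,-1,0,0,0,0,0,0,-1]' 30
python3 - <<'E'
from h import *
c=cam("wrist"); cv2.imwrite("pics/w2.png",c["frame"])
E
```

```text
time: 2.55
tcp_pos: [0.4383, 0.3644, 0.1923]
eef_rot: [0.0, 0.436, 0.9, 0.001]
ft_force: [1.1, -0.2, 0.2]
gripper_width: 1.0
gripper_force: 0.0
```

View pics/w2.png

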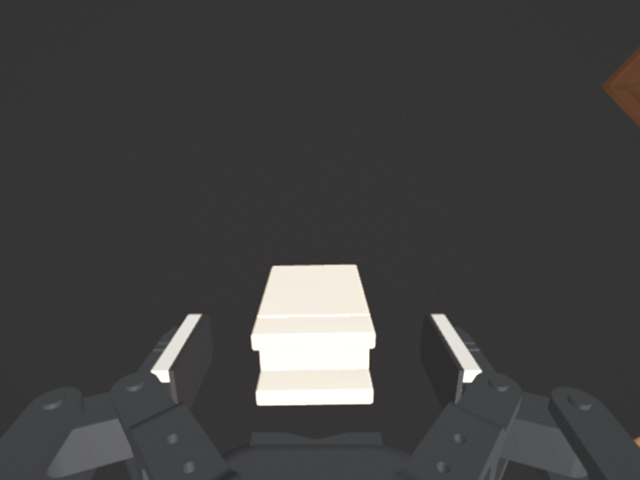

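Block centred between the pads (cols 254–373, pads at 200/430), top face rows 345–403. Closing and lifting.

```bash
python3 - <<'E'
from h import *
c=cam("wrist"); s=r.sense(); Rt=q2R(s["eef_rot"]); p=np.array(s["tcp_pos"]); p[2]=.06
for x in(-.014,.014): print([proj(c,p+Rt@[x,y,0]).round() for y in(-.02,.02)])
E
python3 -m pendant '[0,0,0,0,0,0,0,0,0,0,0,0,0,1,0,0,0,0,0,0,1,0,0,0,0,0,0,1,0,0,0,0,0,0,1,0,0,0,0,0,0,1,0,0,2,0,0,0,1,0,0,3,0,0,0,1,0,0,3,0,0,0,1,0,0,0,0,0,0,1]' 30
```

```text
[array([256., 412.]), array([372., 412.])]
[array([252., 342.]), array([376., 342.])]
time: 3.65
tcp_pos: [0.4392, 0.3648, 0.2747]
eef_rot: [0.001, 0.436, 0.9, 0.003]
ft_force: [1.5, 0.2, -2.0]
gripper_width: 0.465
gripper_force: 30.7
```

```bash
python3 -m pendant '[1.6,-2.8,0.5,0,0,-0.065,1,1.6,-2.8,0.5,0,0,-0.065,1,1.6,-2.8,0.5,0,0,-0.065,1,1.6,-2.8,0.5,0,0,-0.065,1,1.6,-2.8,0.5,0,0,-0.065,1,1.6,-2.8,0.5,0,0,-0.065,1,1.6,-2.8,0.5,0,0,-0.065,1,1.6,-2.8,0.5,0,0,-0.065,1,1.6,-2.8,0.5,0,0,-0.065,1,1.6,-2.8,0.5,0,0,-0.065,1,0,0,0,0,0,0,1,0,0,0,0,0,0,1,0,0,0,0,0,0,1]'
python3 - <<'E'
from h import *
s=r.sense(); c=cam("wrist"); cv2.imwrite("pics/w3.png",c["frame"]); print(np.arctan2(*q2R(s["eef_rot"])[:2,1][::-1]),s["tcp_pos"])
np.savez("w3.npz",R=c["R"],p=c["p"])
E
```

```text
time: 4.95
tcp_pos: [0.5972, 0.0852, 0.3205]
eef_rot: [-0.001, 0.7, 0.714, -0.001]
ft_force: [0.0, 0.8, -1.5]
gripper_width: 0.467
gripper_force: 30.6
0.019839971069603668 [0.59723113 0.08523356 0.32048101]
```

View pics/w3.png

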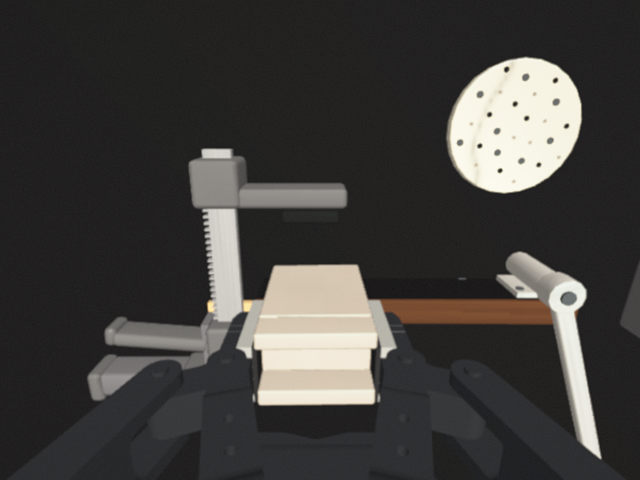

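Run:
```python
from h import *
c=cam("wrist"); im=c["frame"]; hsv=cv2.cvtColor(im,cv2.COLOR_BGR2HSV)
m=cv2.inRange(hsv,(3,80,40),(18,255,220)); 
E=[];F=[]
for u in range(400,500,5):
    v=np.nonzero(m[285:335,u])[0]+285; E.append(onz(c,u,v.min()-.5,.044)[:2]); F.append(onz(c,u,v.max()+.5,.044)[:2])
for L in(E,F):
    L=np.array(L); p=np.polyfit(L[:,0],L[:,1],1); print("edge",p,np.polyval(p,.6))
print("pad",onz(c,283,211,.044),onz(c,338,211,.044),onz(c,283,221,.044),onz(c,338,221,.044))
print("jaw tip",onz(c,347,196,.047),onz(c,347,207,.044))
for v in(225,290): print("bar",[onz(c,u,v,.025).round(4) for u in(210,240)])
print("trig front edge",[onz(c,u,v,.034).round(4) for u,v in[(120,320),(205,324)]],"handle",[onz(c,u,v,.037).round(4) for u,v in[(105,396),(200,398),(93,380)]])
print("trig end",onz(c,107,330,.034))
s=r.sense();print(s["tcp_pos"])
```

```text
edge [0.02021724 0.02999216] 0.042122504151618355
edge [0.01128053 0.01431491] 0.021083226580606802
pad [0.57384646 0.10830554 0.044     ] [0.61176991 0.1091147  0.044     ] [0.57379078 0.10117767 0.044     ] [0.61205675 0.10199548 0.044     ]
jaw tip [0.61720384 0.12026761 0.047     ] [0.61783744 0.11205691 0.044     ]
bar [array([0.5172, 0.0918, 0.025 ]), array([0.5398, 0.0923, 0.025 ])]
bar [array([0.5134, 0.0379, 0.025 ]), array([0.5373, 0.0383, 0.025 ])]
trig front edge [array([0.4434, 0.0146, 0.034 ]), array([0.5102, 0.0123, 0.034 ])] handle [array([ 0.4221, -0.0566,  0.037 ]), array([ 0.5017, -0.0573,  0.037 ]), array([ 0.4148, -0.0405,  0.037 ])]
trig end [0.4317408  0.00537566 0.034     ]
[0.59731105 0.08562553 0.32083088]
```

Wrist view: cheek inner edge at row 300 (cols 380–545), bar at cols 210–240, head-jaw pad at cols 283–338, rows 211–221, trigger (107–205, ~330), handle (93–200, ~380). The jaw gap is about 61 mm, so the block fits.

```bash
python3 -m pendant '[-0.2,-1.4,0,0,0,0,1,0,-1.4,0,0,0,0,1,0,0,-2,0,0,0,1,0,0,-2.5,0,0,0,1,0,0,-2.5,0,0,0,1,0,0,-2,0,0,0,1,0,0,-1.5,0,0,0,1,0,0,0,0,0,0,1,0,0,0,0,0,0,1]'
python3 - <<'E'
from h import *
s=r.sense(); c=cam("wrist"); cv2.imwrite("pics/w4.png",c["frame"]); print(np.arctan2(*q2R(s["eef_rot"])[:2,1][::-1]),s["tcp_pos"])
E
```

```text
time: 5.95
tcp_pos: [0.5963, 0.0553, 0.2169]
eef_rot: [0.0, 0.701, 0.713, -0.0]
ft_force: [0.8, 0.5, -1.2]
gripper_width: 0.464
gripper_force: 30.6
0.017211070583460608 [0.59631661 0.05534401 0.2169144 ]
```

View pics/w4.png

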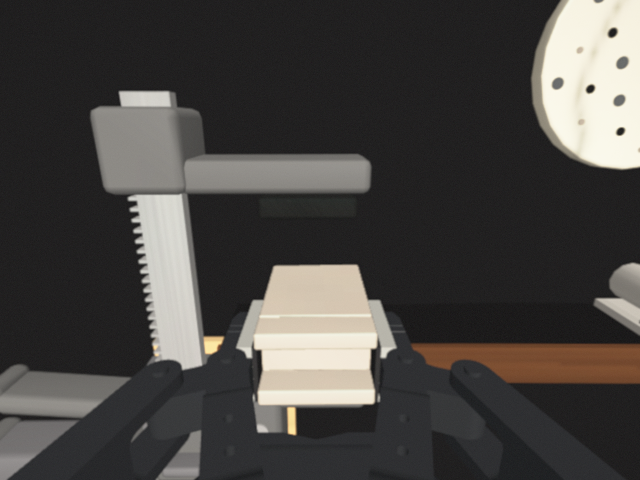

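Run:
```python
from h import *
c=cam("wrist"); im=c["frame"]; hsv=cv2.cvtColor(im,cv2.COLOR_BGR2HSV); m=cv2.inRange(hsv,(3,80,40),(18,255,220))
E=[];F=[]
for u in range(440,630,5):
    v=np.nonzero(m[330:400,u])[0]+330; E.append(onz(c,u,v.min()-.5,.044)[:2]); F.append(onz(c,u,v.max()+.5,.044)[:2])
for L in(E,F):
    L=np.array(L); p=np.polyfit(L[:,0],L[:,1],1); print("edge",p,np.polyval(p,.6))
print("pad",[onz(c,u,v,.044).round(4) for u,v in[(260,217),(357,217),(260,199)]],"tip",onz(c,370,190,.045))
s=r.sense(); zt=s["tcp_pos"][2]-.1923+.06
print("block top",[onz(c,u,v,zt).round(4) for u,v in[(260,402),(373,402),(256,346),(376,346)]],s["tcp_pos"])
```

```text
edge [0.01337749 0.03507639] 0.04310288134644924
edge [-0.12867223  0.1154313 ] 0.038227957225987486
pad [array([0.5739, 0.1004, 0.044 ]), array([0.6129, 0.1011, 0.044 ]), array([0.5741, 0.1078, 0.044 ])] tip [0.61727309 0.1122862  0.045     ]
block top [array([0.5781, 0.046 , 0.0854]), array([0.6168, 0.0466, 0.0854]), array([0.5775, 0.0682, 0.0854]), array([0.6163, 0.0688, 0.0854])] [0.5966873  0.05578237 0.21770858]
```

```bash
python3 -m pendant '[-0.1,0,-1,0,0,0,1,0,0,-0.8,0,0,0,1,0,0,-0.4,0,0,0,1,0,0,-0.2,0,0,0,1,0,0,0,0,0,0,1,0,0,0,0,0,0,1]'
```

```text
time: 6.65
tcp_pos: [0.5952, 0.056, 0.1926]
eef_rot: [0.0, 0.701, 0.713, 0.0]
ft_force: [0.0, 0.3, -1.9]
gripper_width: 0.463
gripper_force: 30.6
```

```bash
python3 -m pendant '[0,0,-0.1,0,0,0,1,0,0,0,0,0,0,1,0,0,0,0,0,0,1]'
python3 -m pendant '[0,0,0,0,0,0,0,0,0,0,0,0,0,-0.2,0,0,0,0,0,0,-0.3,0,0,0,0,0,0,-0.3,0,0,0,0,0,0,-0.3]'
python3 -m pendant '[0,0,1.5,0,0,0,-0.3,0,0,2,0,0,0,-0.3,0,0,3,0,0,0,-0.3,0,0,3,0,0,0,-0.3,0,0,1,0,0,0,-0.3,0,0,0,0,0,0,-0.3]'
python3 - <<'E'
from h import *
s=r.sense(); c=cam("wrist"); cv2.imwrite("pics/w5.png",c["frame"]); print(np.arctan2(*q2R(s["eef_rot"])[:2,1][::-1]),s["tcp_pos"])
E
```

```text
time: 6.95
tcp_pos: [0.5953, 0.056, 0.1921]
eef_rot: [0.0, 0.701, 0.713, 0.0]
ft_force: [-0.0, 0.1, 3.9]
gripper_width: 0.464
gripper_force: 31.0
time: 7.45
tcp_pos: [0.5951, 0.0561, 0.1916]
eef_rot: [-0.0, 0.701, 0.713, -0.0]
ft_force: [-0.3, -0.9, -0.6]
gripper_width: 0.649
gripper_force: 0.0
time: 8.05
tcp_pos: [0.5957, 0.0561, 0.2989]
eef_rot: [0.001, 0.701, 0.713, 0.002]
ft_force: [0.1, 0.2, -0.2]
gripper_width: 0.654
gripper_force: 0.0
0.018068446595451287 [0.59570614 0.05608392 0.29890621]
```

View pics/w5.png

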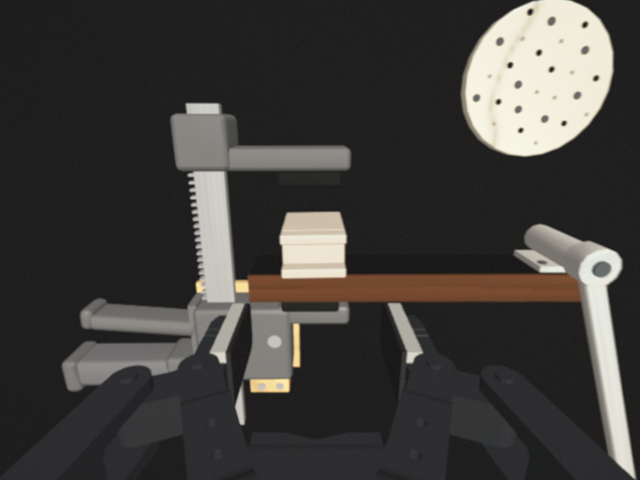

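Block stands upright at (281–346, 213–276) just off the cheek's inner edge, centred on the pads. Now to the handle.

```bash
python3 -m pendant '[-1,-0.6,0,0,0,0.131,-0.3,-1,-0.6,0,0,0,0.131,-0.3,-1,-0.6,0,0,0,0.131,-0.3,-1,-0.6,0,0,0,0.131,-0.3,-1,-0.6,0,0,0,0.131,-0.3,-1,-0.6,0,0,0,0.131,-0.3,-1,-0.6,0,0,0,0.131,-0.3,-1,-0.6,0,0,0,0.131,-0.3,-1,-0.6,0,0,0,0.131,-0.3,-1,-0.6,0,0,0,0.131,-0.3,-1,-0.6,0,0,0,0.131,-1,-1,-0.6,0,0,0,0.131,-1,0,0,0,0,0,0,-1,0,0,0,0,0,0,-1,0,0,0,0,0,0,-1]'
python3 - <<'E'
from h import *
s=r.sense(); c=cam("wrist"); cv2.imwrite("pics/w6.png",c["frame"]); print(np.arctan2(*q2R(s["eef_rot"])[:2,1][::-1]),s["tcp_pos"],s["joint_pos"].round(2))
E
```

```text
time: 9.6
tcp_pos: [0.4757, -0.0155, 0.2963]
eef_rot: [0.0, -0.009, 1.0, 0.0]
ft_force: [0.6, -1.0, 0.6]
gripper_width: 1.005
gripper_force: 0.0
1.5885851038646777 [ 0.4757149  -0.01552018  0.2963056 ] [ 0.05  0.46 -0.15  2.24  0.15  0.45  1.37]
```

View pics/w6.png

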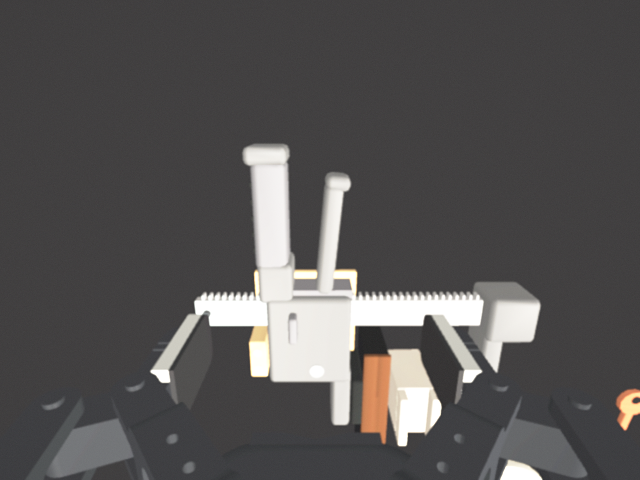

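Run:
```python
from h import *
c=cam("wrist"); 
print("bar",[onz(c,u,v,.03).round(4) for u,v in[(380,297),(380,325),(220,297),(220,325)]])
print("handle rear",[onz(c,u,v,.037).round(4) for u,v in[(253,170),(257,260),(253.5,200)]],"end",onz(c,265,146,.037))
print("handle front",[onz(c,u,v,.037).round(4) for u,v in[(288,170),(290,260)]])
print("trig front",[onz(c,u,v,.034).round(4) for u,v in[(343,190),(338,230),(333,290)]],"end",onz(c,337,174,.034))
print("block",[onz(c,u,v,.06).round(4) for u,v in[(400,445),(437,430)]])
print("jaw pad right?",r.sense()["tcp_pos"])
for x in(.47,.475,.48): print(x,proj(c,[x,-.0155,.035]))
```

```text
bar [array([0.5129, 0.0314, 0.03  ]), array([0.5357, 0.0331, 0.03  ]), array([ 0.5151, -0.083 ,  0.03  ]), array([ 0.5379, -0.0844,  0.03  ])]
handle rear [array([ 0.4239, -0.055 ,  0.037 ]), array([ 0.4835, -0.0545,  0.037 ]), array([ 0.4428, -0.0554,  0.037 ])] end [ 0.40943994 -0.0472408   0.037     ]
handle front [array([ 0.4235, -0.0334,  0.037 ]), array([ 0.4831, -0.0324,  0.037 ])]
trig front [array([0.4358, 0.0014, 0.034 ]), array([ 0.4624, -0.0008,  0.034 ]), array([ 0.5061, -0.0026,  0.034 ])] end [ 0.42578846 -0.00283369  0.034     ]
block [array([0.6161, 0.0485, 0.06  ]), array([0.6018, 0.0735, 0.06  ])]
jaw pad right? [ 0.47574312 -0.01542436  0.29651141]
0.47 [315.54103666 240.95253929]
0.475 [315.40157448 248.05356375]
0.48 [315.26390775 255.06297303]
```

Handle rear edge at col 254 and trigger front at col ~338 around row 250, 54 mm apart as expected. Grip at x=0.4755, hand middle at y≈-0.036. Going down.

```bash
python3 -m pendant '[0,-1,-1,0,0,0,-1,0,-1,-2,0,0,0,-1,0,0,-3,0,0,0,-1,0,0,-2.5,0,0,0,-1,0,0,-1.5,0,0,0,-1,0,0,-1,0,0,0,-1,0,0,-0.8,0,0,0,-1,0,0,0,0,0,0,-1,0,0,0,0,0,0,-1]' 20
```

```text
time: 10.6
tcp_pos: [0.4753, -0.036, 0.1789]
eef_rot: [0.0, -0.01, 1.0, -0.0]
ft_force: [-0.0, -0.8, 0.7]
gripper_width: 0.996
gripper_force: 0.0
```

```bash
python3 -m pendant '[0,0,0,0,0,0,1,0,0,0,0,0,0,1,0,0,0,0,0,0,1]' 20; python3 -m pendant '[0,0,0,0,0,0,1,0,0,0,0,0,0,1,0,0,0,0,0,0,1]';python3 -m pendant '[0,0,0,0,0,0,1,0,0,0,0,0,0,1,0,0,0,0,0,0,1,0,0,0,0,0,0,1]'
```

```text
time: 10.9
tcp_pos: [0.4755, -0.0343, 0.1795]
eef_rot: [0.001, -0.011, 1.0, 0.001]
ft_force: [-1.8, -3.2, 15.3]
gripper_width: 0.533
gripper_force: 18.1
time: 11.2
tcp_pos: [0.4756, -0.0366, 0.1802]
eef_rot: [0.001, -0.01, 1.0, -0.001]
ft_force: [-1.7, -0.9, 14.0]
gripper_width: 0.466
gripper_force: 20.6
time: 11.6
tcp_pos: [0.4756, -0.0366, 0.1803]
eef_rot: [0.001, -0.01, 1.0, -0.001]
ft_force: [-1.0, -0.5, 14.3]
gripper_width: 0.466
gripper_force: 20.6
```

```bash
python3 -m pendant '[0,0,0,0,0,0,-1,0,0,0.3,0,0,0,-1,0,0,0.3,0,0,0,-1,0,0,0,0,0,0,-1,0,0,0,0,0,0,-1]'; python3 -m pendant '[0,0,0,0,0,0,1,0,0,0,0,0,0,1,0,0,0,0,0,0,1,0,0,0,0,0,0,1,0,0,0,0,0,0,1,0,0,0,0,0,0,1]' 20
python3 - <<'E'
from h import *
c=cam("top"); cv2.imwrite("pics/t2.png",cv2.resize(c["frame"][165:330,250:360],None,fx=3,fy=3,interpolation=2))
E
```

```text
time: 12.1
tcp_pos: [0.475, -0.0366, 0.1848]
eef_rot: [-0.0, -0.009, 1.0, -0.0]
ft_force: [-1.5, -0.3, -0.9]
gripper_width: 0.999
gripper_force: 0.0
time: 12.7
tcp_pos: [0.4754, -0.0366, 0.1857]
eef_rot: [0.001, -0.011, 1.0, -0.001]
ft_force: [-0.8, -1.2, 13.5]
gripper_width: 0.464
gripper_force: 20.5
```

View pics/t2.png

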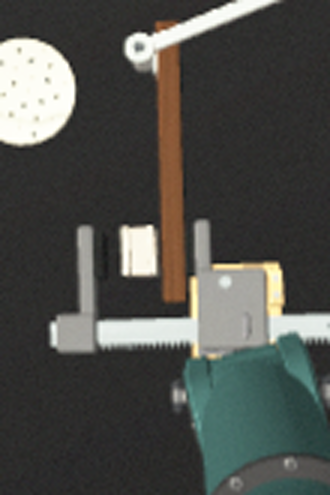

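Top view: the head jaw moved about 9 mm in two squeezes (now cols 78–92), block at cols 120–158 by the cheek. Keep pumping.

```bash
for i in 1 2; do python3 -m pendant '[0,0,0,0,0,0,-1,0,0,0,0,0,0,-1,0,0,0,0,0,0,-1,0,0,0,0,0,0,-1,0,0,0,0,0,0,-1]'|tr '\n' ' '; python3 -m pendant '[0,0,0,0,0,0,1,0,0,0,0,0,0,1,0,0,0,0,0,0,1,0,0,0,0,0,0,1,0,0,0,0,0,0,1,0,0,0,0,0,0,1]' 20; done
python3 - <<'E'
from h import *
c=cam("top"); cv2.imwrite("pics/t3.png",cv2.resize(c["frame"][165:330,250:360],None,fx=3,fy=3,interpolation=2))
g=c["frame"][246,260:320].astype(int); print(g.mean(1).round().tolist())
E
```

```text
time: 13.25 tcp_pos: [0.475, -0.0365, 0.1845] eef_rot: [-0.0, -0.009, 1.0, -0.0] ft_force: [-0.8, 0.4, 0.3] gripper_width: 0.997 gripper_force: 0.0 time: 13.85
tcp_pos: [0.4754, -0.0366, 0.1858]
eef_rot: [0.001, -0.011, 1.0, -0.001]
ft_force: [-2.2, -1.2, 13.3]
gripper_width: 0.463
gripper_force: 20.6
time: 14.35 tcp_pos: [0.4749, -0.0365, 0.1845] eef_rot: [-0.0, -0.009, 1.0, -0.0] ft_force: [-0.8, 0.1, 0.3] gripper_width: 1.0 gripper_force: 0.0 time: 14.95
tcp_pos: [0.4754, -0.0366, 0.1858]
eef_rot: [0.001, -0.011, 1.0, -0.001]
ft_force: [-1.1, -1.3, 13.3]
gripper_width: 0.462
gripper_force: 20.6
[43.0, 45.0, 46.0, 45.0, 44.0, 45.0, 45.0, 48.0, 46.0, 43.0, 44.0, 45.0, 45.0, 48.0, 42.0, 47.0, 42.0, 46.0, 45.0, 79.0, 170.0, 163.0, 163.0, 157.0, 131.0, 49.0, 49.0, 44.0, 28.0, 52.0, 148.0, 246.0, 247.0, 231.0, 245.0, 244.0, 245.0, 244.0, 245.0, 247.0, 241.0, 195.0, 101.0, 55.0, 84.0, 95.0, 91.0, 95.0, 97.0, 89.0, 86.0, 62.0, 49.0, 48.0, 76.0, 166.0, 169.0, 164.0, 159.0, 137.0]
```

```bash
python3 -m pendant '[0,0,0,0,0,0,-1,0,0,0,0,0,0,-1,0,0,0,0,0,0,-1,0,0,0,0,0,0,-1,0,0,0,0,0,0,-1]'|tr '\n' ' '; python3 -m pendant '[0,0,0,0,0,0,-0.6,0,0,0,0,0,0,-0.5,0,0,0,0,0,0,-0.4,0,0,0,0,0,0,-0.3,0,0,0,0,0,0,-0.2,0,0,0,0,0,0,-0.1,0,0,0,0,0,0,0,0,0,0,0,0,0,0.05,0,0,0,0,0,0,0.1,0,0,0,0,0,0,0.2,0,0,0,0,0,0,1,0,0,0,0,0,0,1]' 20
python3 - <<'E'
from h import *
c=cam("top"); g=c["frame"][246,275:320].astype(int); print(g.mean(1).round().tolist())
E
```

```text
time: 15.5 tcp_pos: [0.4749, -0.0366, 0.1845] eef_rot: [-0.0, -0.009, 1.0, -0.0] ft_force: [-0.3, -0.3, -1.4] gripper_width: 1.001 gripper_force: 0.0 time: 16.7
tcp_pos: [0.4754, -0.0367, 0.1859]
eef_rot: [0.001, -0.01, 1.0, -0.001]
ft_force: [-2.2, 0.7, 14.8]
gripper_width: 0.46
gripper_force: 19.6
[44.0, 42.0, 44.0, 46.0, 43.0, 46.0, 80.0, 170.0, 162.0, 162.0, 158.0, 122.0, 52.0, 49.0, 58.0, 140.0, 246.0, 247.0, 231.0, 245.0, 245.0, 245.0, 245.0, 245.0, 247.0, 242.0, 196.0, 105.0, 55.0, 84.0, 94.0, 94.0, 93.0, 97.0, 95.0, 87.0, 65.0, 49.0, 45.0, 75.0, 165.0, 166.0, 163.0, 159.0, 134.0]
```

```bash
python3 -m pendant '[0,0,0,0,0,0,-1,0,0,0,0,0,0,-1,0,0,0,0,0,0,-1,0,0,0,0,0,0,-1,0,0,0,0,0,0,-1]'|tr '\n' ' '; python3 -m pendant '[0,0,0,0,0,0,-0.6,0,0,0,0,0,0,-0.5,0,0,0,0,0,0,-0.4,0,0,0,0,0,0,-0.3,0,0,0,0,0,0,-0.2,0,0,0,0,0,0,-0.1,0,0,0,0,0,0,0,0,0,0,0,0,0,0.05,0,0,0,0,0,0,0.1,0,0,0,0,0,0,0.2,0,0,0,0,0,0,1,0,0,0,0,0,0,1]' 20
python3 - <<'E'
from h import *
c=cam("top"); g=c["frame"][246,275:320].astype(int); print(g.mean(1).round().tolist())
E
```

```text
time: 17.25 tcp_pos: [0.4749, -0.0368, 0.1845] eef_rot: [-0.0, -0.009, 1.0, -0.001] ft_force: [0.5, -0.3, -0.7] gripper_width: 1.007 gripper_force: 0.0 time: 18.45
tcp_pos: [0.4753, -0.0366, 0.1859]
eef_rot: [0.001, -0.01, 1.0, -0.001]
ft_force: [-0.9, 0.5, 15.6]
gripper_width: 0.466
gripper_force: 19.5
[45.0, 45.0, 44.0, 43.0, 46.0, 46.0, 44.0, 48.0, 83.0, 162.0, 165.0, 164.0, 160.0, 117.0, 55.0, 52.0, 138.0, 252.0, 240.0, 178.0, 245.0, 245.0, 245.0, 246.0, 245.0, 247.0, 246.0, 243.0, 126.0, 105.0, 93.0, 90.0, 94.0, 99.0, 93.0, 90.0, 67.0, 48.0, 37.0, 75.0, 168.0, 167.0, 168.0, 161.0, 136.0]
```

```bash
python3 -m pendant '[0,0,0,0,0,0,-1,0,0.1,0,0,0,0,-1,0,0.1,0,0,0,0,-1,0,0,0,0,0,0,-1,0,0,0,0,0,0,-1]'|tr '\n' ' '; python3 -m pendant '[0,0,0,0,0,0,-0.6,0,0,0,0,0,0,-0.5,0,0,0,0,0,0,-0.4,0,0,0,0,0,0,-0.3,0,0,0,0,0,0,-0.25,0,0,0,0,0,0,-0.2,0,0,0,0,0,0,-0.15,0,0,0,0,0,0,-0.1,0,0,0,0,0,0,-0.05,0,0,0,0,0,0,0]' 20
python3 -m pendant '[0,0,0,0,0,0,0.05,0,0,0,0,0,0,0.1,0,0,0,0,0,0,0.2,0,0,0,0,0,0,0.3,0,0,0,0,0,0,1,0,0,0,0,0,0,1]' 20
python3 - <<'E'
from h import *
c=cam("top"); g=c["frame"][246,275:320].astype(int); print(g.mean(1).round().tolist())
E
```

```text
time: 19.0 tcp_pos: [0.4749, -0.0346, 0.1845] eef_rot: [-0.0, -0.009, 1.0, -0.0] ft_force: [-0.0, -0.1, -0.0] gripper_width: 1.0 gripper_force: 0.0 time: 20.0
tcp_pos: [0.4753, -0.0348, 0.1855]
eef_rot: [0.0, -0.01, 1.0, -0.001]
ft_force: [-1.3, 1.0, 12.6]
gripper_width: 0.507
gripper_force: 18.4
time: 20.6
tcp_pos: [0.4752, -0.0349, 0.1855]
eef_rot: [0.0, -0.01, 1.0, -0.001]
ft_force: [-0.9, 1.7, 12.3]
gripper_width: 0.501
gripper_force: 18.8
[42.0, 45.0, 49.0, 43.0, 45.0, 43.0, 43.0, 43.0, 47.0, 83.0, 163.0, 164.0, 164.0, 154.0, 115.0, 53.0, 46.0, 132.0, 250.0, 239.0, 186.0, 245.0, 245.0, 245.0, 245.0, 245.0, 246.0, 245.0, 242.0, 103.0, 96.0, 92.0, 93.0, 97.0, 93.0, 89.0, 63.0, 45.0, 44.0, 73.0, 165.0, 165.0, 166.0, 158.0, 136.0]
```

The trigger now stops short (42.6 mm wide, ~0.14 rad) with the block on the cheek. I'll firm up slightly and check before handing in.

```bash
python3 -m pendant '[0,0,0,0,0,0,1,0,0,0,0,0,0,1,0,0,0,0,0,0,1,0,0,0,0,0,0,1,0,0,0,0,0,0,1]' 24
python3 - <<'E'
from h import *
c=cam("top"); a=cv2.resize(c["frame"][165:330,250:360],None,fx=3,fy=3,interpolation=2); s=cam("scene")["frame"][170:320,270:430]
s=cv2.resize(s,None,fx=2.9,fy=3.3); o=np.zeros((495,800,3),np.uint8); o[:,:330]=a; o[:s.shape[0],332:332+s.shape[1]]=s; cv2.imwrite("pics/f.png",o)
E
```

```text
time: 21.15
tcp_pos: [0.4752, -0.035, 0.1856]
eef_rot: [0.0, -0.011, 1.0, -0.001]
ft_force: [-1.3, 1.0, 13.3]
gripper_width: 0.502
gripper_force: 22.7
```

View pics/f.png

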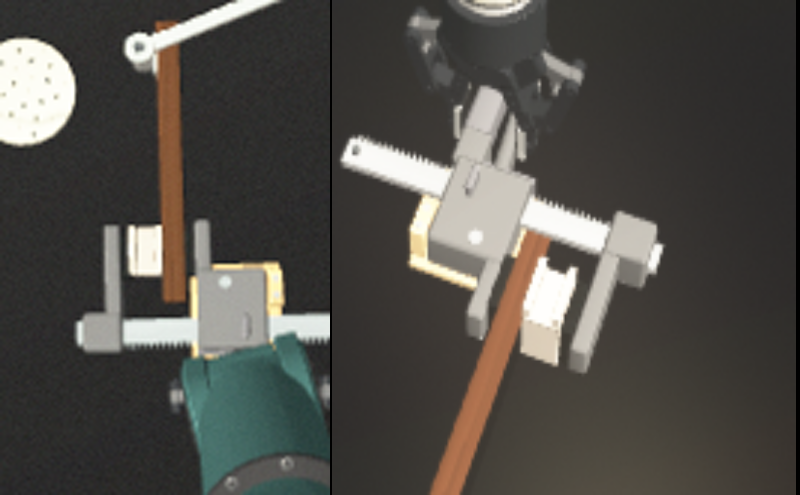

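The block is upright and flush on the cheek (top view cols 128–162), with the head jaw's pad on it and the trigger held. Handing in.

```bash
python3 -c "
from station import r
print(r.sense()['gripper_force'],r.job_done())"
```

```text
the job is handed in; nothing more can be done
22.727844240143895 None
```

I stood the block against the cheek in line with the jaws and let go of it. The trigger alone then closed the head jaw on the block, and I handed the job in at about 21 s with the trigger held at about 23 N (roughly 18 N at the jaw by the given formula); no verdict came back.

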